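# Set a note pad square and centred under a bench paper drill

## Task

Set the green note pad up under the paper drill, ready for its hanging hole: first push it along the bed up against the fence, then slide a side guide in by its black thumb block until the two linked guides stand snug against both sides of the pad, which squares it and centres it under the bit. If it drew back from the fence as it straightened, nudge it home: it must finish flush. Push only, gently, with the fingertips: the pad stays flat on the bed, nothing is picked up, and the other things on the desk stay where they are.

Things in the scene. Friction and masses are not known exactly. Their poses are not given: they have to be found in the camera images.
- paper_drill: Bench paper drill, fixed, standing elsewhere and turned a little each time: grey base with a white bed, bed top 22 mm above the desk, fence across it, column behind. Origin on the desk; own x points from the robot side to the fence, y to the left, z up. The bed runs from x = -210 to +125 mm, y = -165 to +165 mm; the fence's front face lies at x = +60 mm.
- fence_mid (a point): Middle of the aluminium fence's front face at bed level, behind the bit; the fence is 310 mm wide, 26 mm high, 10 mm thick. Axes as paper_drill's (x into the fence, y along it to the left). A seated pad has its far edge at x = 0 and its centre at y = 0 of this frame.
- pad_centre (a point): Centre, half-way up, of the note pad with the green cover: loose, 0.08 to 0.17 kg, 143 mm along its own x, 106 mm along its own y, 10 mm thick. It lies flat on the bed between the guides, short of the fence and a little askew, its x roughly towards the fence. When it is seated this point is 71 mm before the fence.
- guide_right (a joint): Slide of the right-hand (-y) side guide, m: 0 fully open, growing as it moves in, at most 0.057. Its inner face is (100 mm - value) from the drill's centre line and meets a centred pad at 0.047. About 3 N moves it and it stays where left. Rack and pinion under the bed link the guides: pushing in either moves the other in by the same amount.
- guide_left (a joint): The same for the left-hand (+y) side guide; its value equals that of guide_right.
- guide_right_block (a point): Middle of the outer (-y) face of the black thumb block on the right-hand guide, 18 mm above the bed; block 34 mm long (x), from 6 to 30 mm above the bed, outer face 13 mm outside the guide's inner face. Below it a 3 mm thick steel foot sticks out 10 mm further. The guide is a steel wall 135 mm long (x), 28 mm high. Axes as the drill's; the guide moves in along +y.
- guide_left_block (a point): The same point on the left-hand guide: middle of the outer (+y) face of its thumb block; this guide moves in along -y.
- stamp_b: Hand stamp with a dark knob, 27 x 48 x 66 mm, standing on the right of the desk; origin at the centre of its underside. Bystander.
- ink_bottle: White ink bottle with a purple cap, 33 mm in diameter, 82 mm high, standing on the right; origin at the centre of its underside. Bystander.
- staple_box: Yellow carton, 40 x 78 x 30 mm, on the right near the robot; origin at the centre of its underside. Bystander.
- tape_roll: Roll of brown tape lying flat, 92 mm in diameter, 48 mm high, front left; origin at the centre of its underside. Bystander.
- card_pack: Banded pack of cards, 57 x 91 x 25 mm, to the left of the drill; origin at the centre of its underside. Bystander.
- white_pad: Square block of notes with a yellow top sheet, 77 x 77 x 22 mm, to the left of the drill; origin at the centre of its underside. Bystander.
- pad: The same green note pad (see pad_centre): origin at the centre of its underside, same axes.
- bit_tip (a point): Tip of the raised drill bit, on the drill's centre line, 12 mm before the fence and 36 mm above the bed. Above it hang the chuck (26 mm across) and a black motor head 54 mm across, its underside 150 mm above the bed; behind the fence stands a grey column 60 mm wide, reaching about 340 mm above the desk with its lever.

How it is judged:
On the way, in this order (a step that is already met when the one before it is completed fails the run):
1. the pad has been pushed up to the fence (within 12 mm, not yet square) (x of pad_centre in the frame of fence_mid above -0.0835 m), for 0.1 s.
2. the linked guides have been slid in against both sides of the pad (value of joint each of guide_right, guide_left above 0.044 m), for 0.1 s.
At the end, for the whole second after the job is handed in: The pad lies flat and at rest on the bed, its far edge within 4 mm of the fence and square to it within 2 degrees, its centre within 4 mm of the drill's centre line, and both guides within 3 mm of the pad's sides (all of step 2 and x of pad_centre in the frame of fence_mid between -0.0755 and -0.066 m and y of pad_centre in the frame of fence_mid between -0.004 and 0.004 m and z of pad_centre in the frame of fence_mid below 0.009 m and angle between the x axis of pad_centre and the x axis of fence_mid, either way round below 0.035 rad and linear speed of pad below 0.01 m/s); the robot touches nothing.
It fails at once if the pad was lifted off the bed or tipped (z of pad_centre in the frame of fence_mid above 0.018 m or angle between pad_centre's own z axis and vertical above 0.15 rad).
It fails at once if the pad was rammed or squeezed with more than 30 N (contact force between pad and paper_drill above 30 N).
It fails at once if another thing on the desk was moved (distance of any of stamp_b, ink_bottle, staple_box, tape_roll, card_pack, white_pad from where it was at the start of the episode above 0.02 m).
It also fails if it takes over 58 s, if anything falls off the work surface, if the arm or the gripper's body presses on something with over 40 N, if the wrist force passes 120 N, or if a joint passes its speed limit or range.

## Robot

A 7-joint arm with a two-finger parallel gripper is mounted at the origin on the work surface; the furniture and walls round the work are solid. World frame = base frame: x ahead of the robot, y to its left, z up, the work surface at z = 0. Lengths are in m, angles in rad, forces in N, time in s.
With the tool pointing down it reaches from about 0.35 to 0.9 m from the base axis. Payload 19.9 kg.
Tool frame: the origin (TCP) lies at the very end of the fingers, on their centre line; the grasp point (between the pads) lies 19 mm behind it; z points along the fingers, y is the line along which they close (so a half turn about z gives the same grasp; the last joint's range is limited). The gripper opens to 94 mm and grips with 3 to 60 N. Pads are 16 mm wide; open, the fingers measure 119 mm over their backs; the gripper's body (75 mm by 177 mm) begins 78 mm behind the grasp point.
Start: joints at [-1.284, 0.417, -0.01, 1.614, 0.005, 1.111, -0.053], TCP at [0.202, 0.592, 0.205] pointing down, gripper open.
Joint ranges: [-2.81, 2.81], [-0.39, 2.02], [-1.27, 1.25], [0.06, 2.57], [-1.19, 4.33], [0.19, 2], [-2.82, 2.82]. Speed limits (rad/s): [1.89, 1.89, 2.39, 2.39, 3.01, 3.01, 3.01].

## Interface

Orientations are given as a unit quaternion [x, y, z, w].
In Python, from cell import arm gives the robot as it stands.
- The arm moves only by the tool send_rows, never from a script. Its argument "motion" is a list of rows, each a list of 3 entries, a list of its own where there are three numbers: the shift along the tool's x, y, z normalised to -1 to 1, where 1 is 0.05 m, then the turn, a rotation vector about the tool's x, y, z normalised to -1 to 1, where 1 is 8 degrees, then the opening, from 0 (shut) to 1 (fully open). In form: [[[x, y, z], [rx, ry, rz], hand], ...]. A call has 1 to 20 rows; each row shifts and turns the commanded pose from where the row before left it, along the tool's axes as they then stand; what a row does not reach is not made up. A row lasts 1/10 s, in which the tool goes at most 50 mm and 8.59 degrees, less where a joint would pass 70% of its speed; a pose out of reach is approached as far as the arm can. A call with a number of a shift or a turn outside -1 to 1 is refused whole. A call with a gripper value outside its range is refused whole. The fingers move at their own pace and stop on an object; the grip force is fixed at half the most. Time passes only in rows, so rows that do not move let the fingers close. It gives the time, the measured TCP pose, the force, the opening and the grip force at its end, in the units of the state.
- arm.state(): the state, without advancing time (a new reading comes with each control period).
- arm.read_camera(name): name is "scene" or "top" or "wrist"; returns a dict with "image" (480x640x3 uint8, red, green, blue), "mtx" (3x3 intrinsics, pixels), "R" (3x3) and "t" (3): a world point X has camera coordinates R X + t; the wrist camera has in their place "hand_eye" (4x4, takes a point from camera to tool coordinates, whose origin is the TCP and whose axes are the flange's). Camera axes: x right, y down, z forward; pixel columns grow to the right and rows downward; lengths in m; the calibration is good to about 2 mm. A picture is of the moment at which its call begins: read the wrist's pose just before it. There is no depth.
- arm.job_done(): hands the job in; it is judged then, once.
Trained networks look in a picture, given as the dict that the camera call returned (one of the last four; its "shot" number tells which), for a name from the list of things; names that differ only in an ending like _2 or _b are one class to them, and where a whole thing is asked for, a point or a joint stands for the part that bears it (a point fixed in the world has none). Each returns a list of dicts, best first, with "p" (0 to 1); they miss things now and then, are a little off and sometimes report something else, mostly with a low value. They report only what shows in the picture. A call takes as long as a camera call.
- arm.masks_of(picture, thing): "region" (480x640 bool, what is visible of it) and "extent" ([centre column, centre row, width, height] in pixels, round what is visible of it).
The state is a dict: "time_s": time; "qpos": joint angles; "qvel": joint speeds; "joint_efforts": joint torques, N m; "tool_pos": TCP position; "tcp_rot": TCP orientation; "wrist_force": force on the tool from outside, world axes, zero at the start; "ft_torque": the same for the moment, N m; "finger_gap": finger opening in m; "grasp_force": force on a finger pad.
Only numpy, scipy, OpenCV 4.12 (cv2) and the standard library are available. Lean on these libraries where they do the work, as an engineer would, in place of code of your own. Each camera call takes 0.05 s, during which the arm holds its last target. There are 200 camera calls.

## Working session

There is one attempt and no reset: what is moved stays moved. The work goes in short steps, Python scripts to look and compute and a tool call to move; the robot and the scene stay as the last step left them, time stands still between calls to the robot, and variables do not carry over. Pictures are saved under pics/ and viewed, at most 10 in all, crops included, and the job is handed in when it is done.

Besides the shell and the picture viewer there is one more tool, called after ">>>" as a command line: name --argument value ..., lists and objects as JSON in quotes. send_rows: Moves the arm, as the interface text tells. Scaled input: -1 to 1 covers 0.05 m each way for a shift and 8 degrees each way for a turn. Its arguments: {"type":"object","properties":{"motion":{"type":"array"}},"required":["motion"]}

```bash
mkdir -p pics; ls
python3 - <<'E'
from cell import arm
import cv2,pickle
s=arm.state();print(s['time_s'],s['tool_pos'],s['tcp_rot'],s['finger_gap'])
P={}
for n in('top','scene'):
    p=arm.read_camera(n);P[n]=p
    cv2.imwrite(f'pics/{n}0.png',p['image'][:,:,::-1])
    for th in('pad','guide_right_block','guide_left_block','paper_drill'):
        r=arm.masks_of(p,th)
        print(n,th,[(round(q['p'],2),q['extent']) for q in r[:2]])
        p['m_'+th]=r
pickle.dump(P,open('p0.pkl','wb'))
E
```

```text
pics
0.0 [0.20172838 0.59116823 0.20482273] [ 1.63658814e-01  9.86516815e-01 -6.02740459e-04 -5.02634103e-05] 0.09424024138991445
top pad [(0.98, [340.6, 215.2, 52.9, 64.1])]
top guide_right_block [(0.78, [380.0, 201.6, 15.7, 51.4])]
top guide_left_block [(0.65, [297.1, 210.5, 12.1, 53.4])]
top paper_drill [(0.67, [337.9, 200.5, 142.6, 180.2])]
scene pad [(0.68, [295.9, 272.4, 45.8, 39.9]), (0.26, [299.2, 251.1, 164.1, 155.2])]
scene guide_right_block [(0.73, [250.6, 272.4, 13.6, 44.1]), (0.41, [458.7, 234.5, 40.4, 36.6])]
scene guide_left_block [(0.58, [348.0, 275.2, 12.8, 38.5]), (0.56, [196.1, 211.0, 11.4, 33.0])]
scene paper_drill [(0.61, [298.8, 252.4, 168.4, 155.2])]
```

Run:
```python
import pickle,cv2
P=pickle.load(open('p0.pkl','rb'))
im=P['top']['image'][:,:,::-1]
print(P['top']['mtx'],P['top']['R'],P['top']['t'])
cv2.imwrite('pics/topc.png',cv2.resize(im[100:300,240:440],None,fx=3,fy=3,interpolation=cv2.INTER_CUBIC))
```

```text
[[504.89683404   0.         324.55979555]
 [  0.         504.89683404 233.32523424]
 [  0.           0.           1.        ]] [[-0.00266653 -0.99994309 -0.01032961]
 [-0.99831617  0.00326047 -0.05791535]
 [ 0.05794573  0.01015778 -0.99826806]] [-0.07043219  0.48623283  1.25028126]
```

View pics/top0.png

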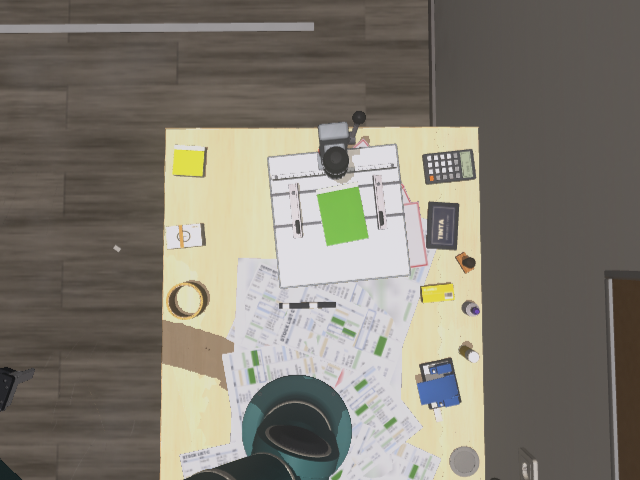

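View pics/topc.png

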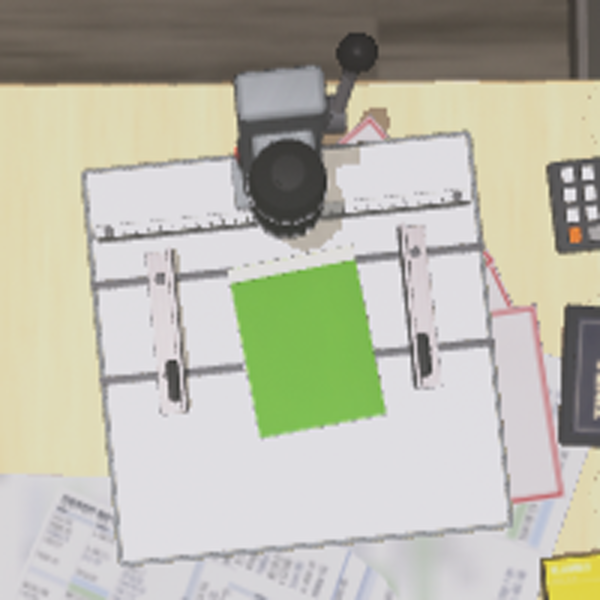

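View pics/scene0.png

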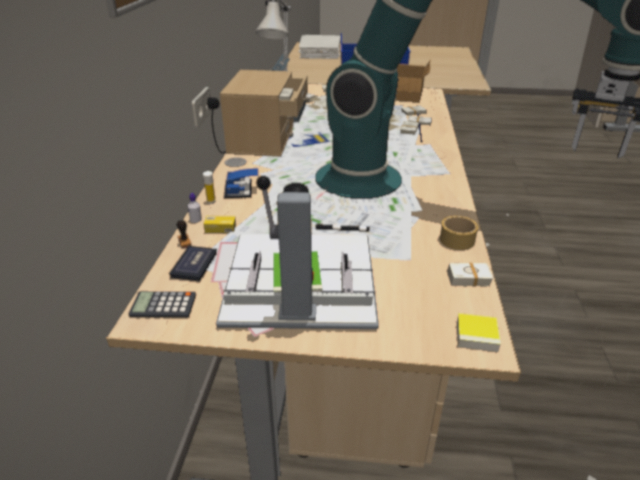

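The top view shows the drill bed with corners in the 3x crop at about (83,170), (470,132), (511,526) and (122,564). The green pad is askew, with near corners at (262,438) and (386,412). The black blocks are at (172,380) and (423,352), and the bystanders are clear of the bed. Next I compute poses from these.

```bash
cat > h.py <<'E'
import numpy as np
def ray(p,R,t,uv,z):
    d=R.T@np.linalg.inv(p['mtx'])@np.array([*uv,1.]);c=-R.T@t
    return c+d*(z-c[2])/d[2]
def fit(A,B):  # 2D rigid A->B
    A=np.array(A,float);B=np.array(B,float)
    a=A-A.mean(0);b=B-B.mean(0)
    th=np.arctan2((a[:,0]*b[:,1]-a[:,1]*b[:,0]).sum(),(a*b).sum())
    R=np.array([[np.cos(th),-np.sin(th)],[np.sin(th),np.cos(th)]])
    t=B.mean(0)-R@A.mean(0);return th,R,t,np.linalg.norm(A@R.T+t-B,axis=1)
E
python3 - <<'E'
import pickle,numpy as np
from h import *
p=pickle.load(open('p0.pkl','rb'))['top']
f=lambda u,v,z:ray(p,p['R'],p['t'],(u/3+240-1/3,v/3+100-1/3),z)[:2]
B=[f(83,170,.022),f(470,132,.022),f(122,564,.022),f(511,526,.022)]
th,R,t,e=fit([[.125,.165],[.125,-.165],[-.21,.165],[-.21,-.165]],B)
print('drill',t,np.degrees(th),e)
for n,u,v,z in[('padBL',262,438,.032),('padBR',386,412,.032),('padTL',227,270,.032),('padTR',353,248,.032),('blkL',172,380,.05),('blkR',423,352,.05),('fence',100,240,.048),('fence',470,203,.048)]:
    w=f(u,v,z);print(n,w,(R.T@(w-t)))
np.savez('drill.npz',th=th,t=t)
E
```

```text
drill [ 0.57305874 -0.10253846] 5.469851732604371 [0.00306856 0.00365268 0.00487169 0.00444991]
padBL [ 0.45448578 -0.07799084] [-0.11569311  0.03573845]
padBR [ 0.47553909 -0.17989892] [-0.10444974 -0.06771243]
padTL [ 0.59349783 -0.04946503] [0.02540509 0.05088347]
padTR [ 0.61137367 -0.15368386] [ 0.03326518 -0.05456476]
blkL [ 0.50118844 -0.00518094] [-0.06226273  0.10376502]
blkR [ 0.52326133 -0.20888085] [-0.05970742 -0.10111137]
fence [0.61630284 0.05391931] [0.05796105 0.15162323]
fence [ 0.64544126 -0.24854296] [ 0.05813549 -0.15223931]
```

>>> send_rows --motion '[[[0, 0, 0], [0, 0, -0.76], 0.55], [[0, 0, 0], [0, 0, -0.76], 0.55], [[0, 0, 0], [0, 0, -0.76], 0.55], [[0, 0, 0], [0, 0, -0.76], 0.55], [[-0.39, -0.66, 0], [0, 0, 0], 0.55], [[-0.39, -0.66, 0], [0, 0, 0], 0.55], [[-0.39, -0.66, 0], [0, 0, 0], 0.55], [[-0.39, -0.66, 0], [0, 0, 0], 0.55], [[-0.39, -0.66, 0], [0, 0, 0], 0.55], [[-0.39, -0.66, 0], [0, 0, 0], 0.55], [[-0.39, -0.66, 0], [0, 0, 0], 0.55], [[-0.39, -0.66, 0], [0, 0, 0], 0.55], [[-0.39, -0.66, 0], [0, 0, 0], 0.55], [[-0.39, -0.66, 0], [0, 0, 0], 0.55], [[-0.39, -0.66, 0], [0, 0, 0], 0.55]]'

```text
time_s: 2.0
tool_pos: [0.4507, 0.2493, 0.2057]
tcp_rot: [-0.048, 0.999, 0.0, 0.0]
wrist_force: [1.0, -0.3, 0.4]
finger_gap: 0.0516
grasp_force: 0.0
```

>>> send_rows --motion '[[[0.142, -0.744, 0], [0, 0, 0], 0.55], [[0.142, -0.744, 0], [0, 0, 0], 0.55], [[0.142, -0.744, 0], [0, 0, 0], 0.55], [[0.142, -0.744, 0], [0, 0, 0], 0.55], [[0.142, -0.744, 0], [0, 0, 0], 0.55], [[0.142, -0.744, 0], [0, 0, 0], 0.55], [[0.142, -0.744, 0], [0, 0, 0], 0.55], [[0.142, -0.744, 0], [0, 0, 0], 0.55], [[0.142, -0.744, 0], [0, 0, 0], 0.55], [[0.142, -0.744, 0], [0, 0, 0], 0.55], [[0, 0, 0], [0, 0, 0], 0.55], [[0, 0, 0], [0, 0, 0], 0.55]]'

```text
time_s: 3.2
tool_pos: [0.4148, -0.1268, 0.2056]
tcp_rot: [-0.047, 0.999, -0.0, 0.0]
wrist_force: [-0.3, 0.9, -1.6]
finger_gap: 0.052
grasp_force: 0.0
```

```bash
cat >> h.py <<'E'
from scipy.spatial.transform import Rotation as Ro
D=np.load('drill.npz') if __import__('os').path.exists('drill.npz') else None
def rep(s):
    th=float(D['th']);R=np.array([[np.cos(th),-np.sin(th)],[np.sin(th),np.cos(th)]])
    T=Ro.from_quat(s['tcp_rot']).as_matrix();v=R.T@T[:2,1]
    print('t',s['time_s'],'drill xy mm',1e3*R.T@(s['tool_pos'][:2]-D['t']),'z',s['tool_pos'][2],'tooly vs drilly deg',np.degrees(np.arctan2(-v[0],v[1])),'zax',T[:,2].round(3),'F drill',(R.T@s['wrist_force'][:2]).round(1),s['wrist_force'][2].round(1),'gap',s['finger_gap'])
E
python3 - <<'E'
from cell import arm
import cv2,pickle
from h import *
s=arm.state();rep(s)
p=arm.read_camera('wrist');p['s']=s;pickle.dump(p,open('p1.pkl','wb'))
print(p['hand_eye'])
cv2.imwrite('pics/w1.png',p['image'][:,:,::-1])
E
```

```text
t 3.2 drill xy mm [-159.87061313   -9.09733419] z 0.20555608985422766 tooly vs drilly deg -0.07623263748698862 zax [ 0. -0. -1.] F drill [-0.2  1. ] -1.6 gap 0.05200966460367783
[[-8.68818453e-04 -9.58931354e-01 -2.83636921e-01  8.21756273e-02]
 [ 9.99999596e-01 -7.68210987e-04 -4.65935464e-04  1.99542361e-04]
 [ 2.28907126e-04 -2.83637211e-01  9.58931635e-01 -1.79885531e-01]
 [ 0.00000000e+00  0.00000000e+00  0.00000000e+00  1.00000000e+00]]
```

View pics/w1.png

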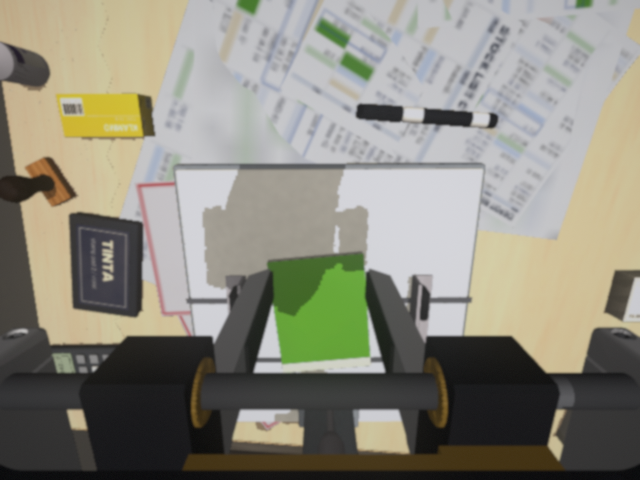

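The wrist view has the robot side at the top. The near bed corners are at (177,166) and (484,165), the pad's near corners at (268,262) and (362,252), and the left block at about (424,305). I use this as a second measurement.

```bash
cat >> h.py <<'E'
def wcam(p):
    s=p['s'];T=np.eye(4);T[:3,:3]=Ro.from_quat(s['tcp_rot']).as_matrix();T[:3,3]=s['tool_pos']
    M=np.linalg.inv(T@p['hand_eye']);return M[:3,:3],M[:3,3]
def todrill(w):
    th=float(D['th']);R=np.array([[np.cos(th),-np.sin(th)],[np.sin(th),np.cos(th)]]);return R.T@(np.array(w)[:2]-D['t'])
E
python3 - <<'E'
import pickle
from h import *
p=pickle.load(open('p1.pkl','rb'));R,t=wcam(p)
for n,u,v,z in[('bedR',177,166,.022),('bedL',484,165,.022),('padBR',268,262,.032),('padBL',362,252,.032),('padTR',282,371,.032),('padTL',370,361,.032),('blkL',424,305,.052),('lineR',187,300,.022),('lineL',471,299,.022)]:
    print(n,(1e3*todrill(ray(p,R,t,(u,v),z))).round(1))
E
```

```text
bedR [-207.  -155.5]
bedL [-207.4  161.2]
padBR [-104.8  -64.7]
padBL [-116.1   37.2]
padTR [ 35.4 -54. ]
padTL [21.5 51.3]
blkL [-63.2 102.7]
lineR [ -54.1 -162. ]
lineL [-54.7 166.4]
```

>>> send_rows --motion '[[[0, 0, 0.8], [0, 0, 0], 0.55], [[0, 0, 0.8], [0, 0, 0], 0.55], [[0, 0, 0.8], [0, 0, 0], 0.55], [[0, 0, 0.8], [0, 0, 0], 0.55], [[0, 0, 0.38], [0, 0, 0], 0.55], [[0, 0, 0], [0, 0, 0], 0.55], [[-0.2, 0, 0], [0, 0, 0], 0.55], [[-0.2, 0, 0], [0, 0, 0], 0.55], [[-0.16, 0, 0], [0, 0, 0], 0.55], [[-0.1, 0, 0], [0, 0, 0], 0.55], [[-0.1, 0, 0], [0, 0, 0], 0.55], [[-0.1, 0, 0], [0, 0, 0], 0.55], [[-0.1, 0, 0], [0, 0, 0], 0.55], [[-0.1, 0, 0], [0, 0, 0], 0.55], [[0, 0, 0], [0, 0, 0], 0.55]]'

```text
time_s: 4.75
tool_pos: [0.4683, -0.1213, 0.0265]
tcp_rot: [-0.048, 0.999, -0.0, 0.0]
wrist_force: [-0.8, -0.4, -0.1]
finger_gap: 0.0514
grasp_force: 0.0
```

```bash
cat > look.py <<'E'
from cell import arm
import cv2,sys,pickle
from h import *
rep(arm.state())
p=arm.read_camera('top');pickle.dump(p,open(sys.argv[1]+'.pkl','wb'))
g=cv2.cvtColor(p['image'],cv2.COLOR_RGB2HSV)
m=cv2.inRange(g,(40,120,60),(70,255,255));n,l,st,c=cv2.connectedComponentsWithStats(m)
ok=[i for i in range(1,n) if abs(c[i][0]-340)<40 and 150<c[i][1]<260]
m=np.isin(l,ok)
q=np.array([todrill(ray(p,p['R'],p['t'],(u,v),.032)) for v,u in zip(*np.nonzero(m))])*1e3
(cx,cy),(w,h),a=cv2.minAreaRect(q.astype(np.float32))
print('green drill centre',cx,cy,'size',w,h,'ang',a, 'min',q.min(0),'max',q.max(0))
cv2.imwrite('pics/'+sys.argv[1]+'.png',cv2.resize(p['image'][100:300,240:440,::-1],None,fx=3,fy=3,interpolation=cv2.INTER_CUBIC))
E
python3 look.py t2
```

```text
t 4.75 drill xy mm [-106.09635666   -8.72988617] z 0.026498287269926667 tooly vs drilly deg 0.027092666720765084 zax [ 0. -0. -1.] F drill [-0.9 -0.4] -0.1 gap 0.05139162274528802
green drill centre 8.419563293457031 -12.561813354492188 size 105.95419311523438 57.86910629272461 ang 85.74972534179688 min [-24.32513363 -64.53882853] max [34.91707048 39.44618037]
```

View pics/t2.png

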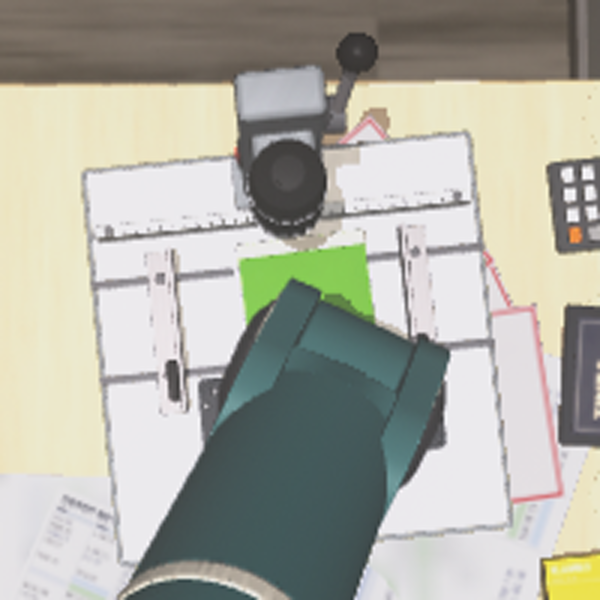

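The pad (green top edge in the crop from (240,260) to (365,243)) is moving towards the fence and straightening. I keep pushing, slowly.

>>> send_rows --motion '[[[-0.06, 0, 0], [0, 0, 0], 0.55], [[-0.06, 0, 0], [0, 0, 0], 0.55], [[-0.06, 0, 0], [0, 0, 0], 0.55], [[-0.04, 0, 0], [0, 0, 0], 0.55], [[0, 0, 0], [0, 0, 0], 0.55], [[0, 0, 0], [0, 0, 0], 0.55]]'

```text
time_s: 5.4
tool_pos: [0.4786, -0.1204, 0.0265]
tcp_rot: [-0.048, 0.999, -0.0, 0.0]
wrist_force: [0.1, -0.5, -0.3]
finger_gap: 0.0518
grasp_force: 0.0
```

```bash
python3 look.py t3
```

```text
t 5.4 drill xy mm [-95.74083561  -8.75670761] z 0.026492254792809786 tooly vs drilly deg 0.009713749538391915 zax [ 0. -0. -1.] F drill [ 0.  -0.5] -0.3 gap 0.05176811888454858
green drill centre 20.433021545410156 -15.03274154663086 size 104.0616226196289 54.90634536743164 ang 84.40079498291016 min [-11.95523595 -66.41350085] max [43.6310188  36.70296808]
```

>>> send_rows --motion '[[[-0.03, 0, 0], [0, 0, 0], 0.55], [[-0.03, 0, 0], [0, 0, 0], 0.55], [[0, 0, 0], [0, 0, 0], 0.55]]'

```text
time_s: 5.75
tool_pos: [0.4818, -0.12, 0.0265]
tcp_rot: [-0.048, 0.999, -0.0, 0.0]
wrist_force: [0.4, 0.4, 0.6]
finger_gap: 0.0515
grasp_force: 0.0
```

>>> send_rows --motion '[[[-0.02, 0, 0], [0, 0, 0], 0.55], [[-0.02, 0, 0], [0, 0, 0], 0.55], [[0, 0, 0], [0, 0, 0], 0.55]]'

```text
time_s: 6.05
tool_pos: [0.4826, -0.12, 0.0263]
tcp_rot: [-0.048, 0.999, 0.0, -0.001]
wrist_force: [-5.9, -1.0, 4.4]
finger_gap: 0.0515
grasp_force: 3.0
```

```bash
python3 look.py t4
```

```text
t 6.05 drill xy mm [-91.65936589  -8.72574902] z 0.026328381141700535 tooly vs drilly deg -0.006156184054212283 zax [-0.002  0.    -1.   ] F drill [-6.  -0.5] 4.4 gap 0.0515189964709249
green drill centre 23.018863677978516 -15.278739929199219 size 104.12265014648438 54.898128509521484 ang 84.27635192871094 min [ -9.47954535 -66.57942075] max [47.10901443 36.49108197]
```

>>> send_rows --motion '[[[0.1, 0, 0], [0, 0, 0], 0.55], [[0.6, 0, 0], [0, 0, 0], 0.55], [[0.8, 0, 0], [0, 0, 0], 0.55], [[0, 0, -0.9], [0, 0, 0], 0], [[0, 0, -0.9], [0, 0, 0], 0], [[0, 0, -0.9], [0, 0, 0], 0], [[0, 0, 0], [0, 0, 0], 0], [[0, 0, 0], [0, 0, 0], 0]]'

```text
time_s: 6.9
tool_pos: [0.4093, -0.1268, 0.1621]
tcp_rot: [-0.048, 0.999, 0.0, 0.001]
wrist_force: [-0.4, 0.3, -1.4]
finger_gap: 0.015
grasp_force: 0.0
```

```bash
cat > wl.py <<'E'
from cell import arm
import cv2,sys,pickle
from h import *
s=arm.state();rep(s)
p=arm.read_camera('wrist');p['s']=s;pickle.dump(p,open(sys.argv[1]+'.pkl','wb'))
cv2.imwrite('pics/'+sys.argv[1]+'.png',p['image'][:,:,::-1])
E
python3 wl.py w5
```

```text
t 6.9 drill xy mm [-165.27614464   -8.53683058] z 0.1621332696274006 tooly vs drilly deg 0.03835076203335938 zax [ 0.003  0.    -1.   ] F drill [-0.4  0.4] -1.4 gap 0.014985064046322312
```

View pics/w5.png

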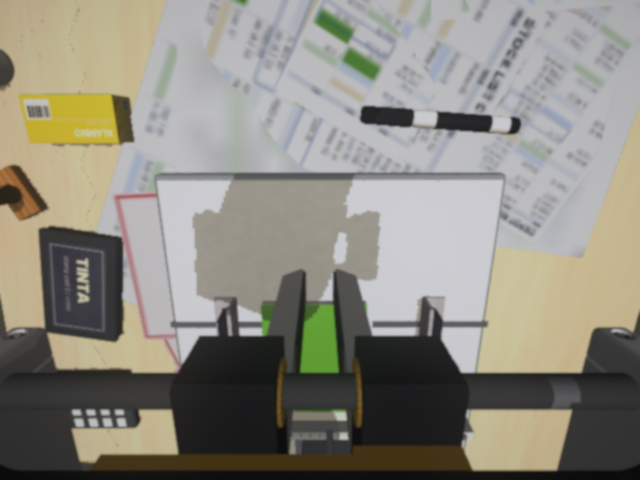

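The pad now looks square: near edge at row 303, columns 262 to 365. It sits between the guides with the fingers well clear of it. Next is the left guide block.

>>> send_rows --motion '[[[-0.41, 0.63, 0], [0, 0, 0], 0], [[-0.41, 0.63, 0], [0, 0, 0], 0], [[-0.41, 0.63, 0], [0, 0, 0], 0], [[-0.41, 0.63, 0], [0, 0, 0], 0], [[-0.41, 0.63, 0], [0, 0, 0], 0], [[0, 0, 0.84], [0, 0, 0], 0], [[0, 0, 0.84], [0, 0, 0], 0], [[0, 0, 0.84], [0, 0, 0], 0], [[0, 0, 0], [0, 0, 0], 0], [[0, 0, 0], [0, 0, 0], 0]]'

```text
time_s: 7.95
tool_pos: [0.4952, 0.039, 0.0352]
tcp_rot: [-0.047, 0.999, -0.0, -0.001]
wrist_force: [0.6, 0.5, 1.0]
finger_gap: -0.0001
grasp_force: 0.0
```

```bash
python3 look.py t6; python3 wl.py w6
```

```text
t 7.95 drill xy mm [-64.03616319 148.31211459] z 0.035172576224580435 tooly vs drilly deg -0.026472602070213007 zax [-0.003 -0.001 -1.   ] F drill [0.7 0.4] 1.0 gap -5.967186013032294e-05
green drill centre -16.562713623046875 -14.881828308105469 size 103.32862091064453 128.7158660888672 ang 89.93517303466797 min [-80.88133862 -66.57942075] max [47.82016084 36.85058089]
t 8.0 drill xy mm [-62.98328807 148.47010474] z 0.036380753158948426 tooly vs drilly deg -0.021582111664305133 zax [ 0. -0. -1.] F drill [0.5 0.7] 0.1 gap 0.0004741152174294369
```

View pics/w6.png

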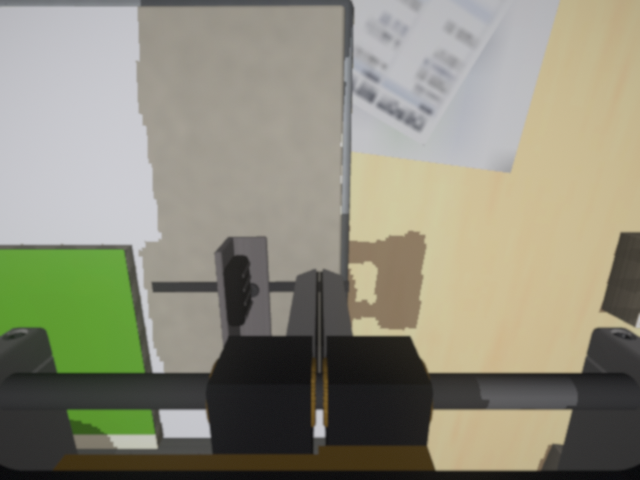

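The left block is at pixels (240,290), with the closed fingers to its right at (320,290) and clear of the foot. The pad is square at 0° and 15 mm to the right of the centre line, so the guide should centre it.

>>> send_rows --motion '[[[0, -0.1, 0], [0, 0, 0], 0], [[0, -0.1, 0], [0, 0, 0], 0], [[0, -0.1, 0], [0, 0, 0], 0], [[0, -0.08, 0], [0, 0, 0], 0], [[0, -0.06, 0], [0, 0, 0], 0], [[0, -0.06, 0], [0, 0, 0], 0], [[0, -0.06, 0], [0, 0, 0], 0], [[0, -0.06, 0], [0, 0, 0], 0], [[0, -0.06, 0], [0, 0, 0], 0], [[0, -0.06, 0], [0, 0, 0], 0], [[0, -0.06, 0], [0, 0, 0], 0], [[0, -0.06, 0], [0, 0, 0], 0], [[0, -0.06, 0], [0, 0, 0], 0]]'

```text
time_s: 9.35
tool_pos: [0.5003, -0.0065, 0.0355]
tcp_rot: [-0.048, 0.999, -0.0, -0.0]
wrist_force: [-0.6, 2.7, -0.7]
finger_gap: 0.0004
grasp_force: 1.4
```

```bash
python3 look.py t7
```

```text
t 9.35 drill xy mm [-63.28073567 102.57904363] z 0.03546052979938749 tooly vs drilly deg 0.01311625237204731 zax [-0. -0. -1.] F drill [-0.4  2.7] -0.7 gap 0.00035409600805296187
green drill centre -16.573749542236328 -14.737770080566406 size 103.47246551513672 128.6307373046875 ang 89.79520416259766 min [-80.85434306 -66.66909138] max [47.82016084 36.94628438]
```

Steady 2.7 N; the guide is moving. Continuing slowly.

>>> send_rows --motion '[[[0, -0.05, 0], [0, 0, 0], 0], [[0, -0.05, 0], [0, 0, 0], 0], [[0, -0.05, 0], [0, 0, 0], 0], [[0, -0.05, 0], [0, 0, 0], 0], [[0, -0.05, 0], [0, 0, 0], 0], [[0, -0.05, 0], [0, 0, 0], 0], [[0, 0, 0], [0, 0, 0], 0]]'

```text
time_s: 10.1
tool_pos: [0.5018, -0.0217, 0.0355]
tcp_rot: [-0.048, 0.999, -0.0, 0.0]
wrist_force: [0.0, -0.1, -0.5]
finger_gap: 0.0007
grasp_force: 0.0
```

```bash
python3 look.py t8
```

```text
t 10.1 drill xy mm [-63.2729642   87.26586694] z 0.035491234632098814 tooly vs drilly deg -0.015535838242756497 zax [ 0. -0. -1.] F drill [ 0.  -0.1] -0.5 gap 0.0006862805872133654
green drill centre -17.000701904296875 -6.529247283935547 size 127.7451171875 103.62449645996094 ang 0.113918237388134 min [-80.82735236 -58.43957324] max [46.86165364 45.39461382]
```

View pics/t8.png

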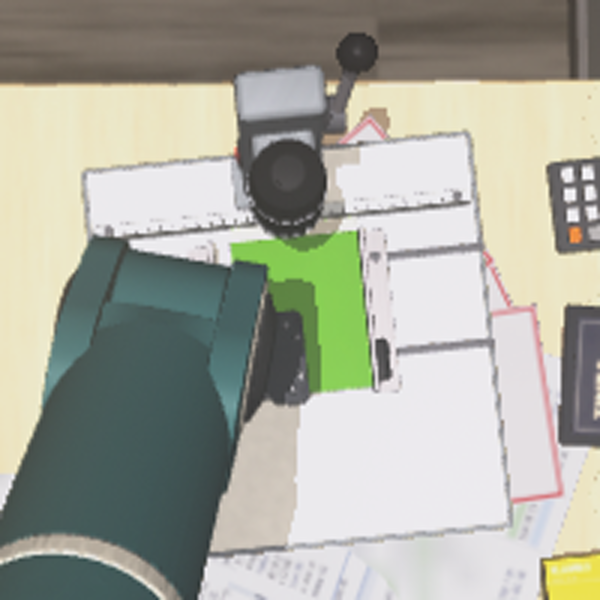

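The right guide (crop x about 375) is against the pad and is centring it, with about 6 mm left. I finish in small steps.

>>> send_rows --motion '[[[0, -0.04, 0], [0, 0, 0], 0], [[0, -0.04, 0], [0, 0, 0], 0], [[0, 0, 0], [0, 0, 0], 0]]'

```text
time_s: 10.45
tool_pos: [0.5021, -0.0254, 0.0355]
tcp_rot: [-0.048, 0.999, -0.0, 0.0]
wrist_force: [0.1, -0.1, -0.6]
finger_gap: 0.0001
grasp_force: 0.4
```

>>> send_rows --motion '[[[0, -0.02, 0], [0, 0, 0], 0], [[0, 0, 0], [0, 0, 0], 0]]'

```text
time_s: 10.65
tool_pos: [0.5021, -0.0262, 0.0355]
tcp_rot: [-0.048, 0.999, -0.0, -0.0]
wrist_force: [-0.7, 1.3, 0.2]
finger_gap: 0.0007
grasp_force: 0.9
```

```bash
python3 look.py t9
```

```text
t 10.65 drill xy mm [-63.31462319  82.73090969] z 0.035488288347782934 tooly vs drilly deg 0.007493791759684065 zax [-0. -0. -1.] F drill [-0.6  1.3] 0.2 gap 0.0006632235643679733
green drill centre -16.990238189697266 -2.112377166748047 size 127.79496002197266 103.65436553955078 ang 0.12576545774936676 min [-80.82735236 -54.03598213] max [46.86165364 49.85001855]
```

>>> send_rows --motion '[[[0, -0.02, 0], [0, 0, 0], 0], [[0, 0, 0], [0, 0, 0], 0]]'

```text
time_s: 10.9
tool_pos: [0.5023, -0.0272, 0.0355]
tcp_rot: [-0.048, 0.999, -0.0, -0.0]
wrist_force: [-1.0, 2.9, 1.5]
finger_gap: 0.0002
grasp_force: 1.1
```

>>> send_rows --motion '[[[0, -0.015, 0], [0, 0, 0], 0], [[0, 0, 0], [0, 0, 0], 0]]'

```text
time_s: 11.1
tool_pos: [0.5023, -0.028, 0.0355]
tcp_rot: [-0.048, 0.999, -0.0, -0.0]
wrist_force: [0.6, 2.2, 0.3]
finger_gap: 0.0004
grasp_force: 1.2
```

>>> send_rows --motion '[[[0, -0.01, 0], [0, 0, 0], 0], [[0, 0, 0], [0, 0, 0], 0]]'

```text
time_s: 11.3
tool_pos: [0.5024, -0.0284, 0.0355]
tcp_rot: [-0.048, 0.999, -0.0, -0.0]
wrist_force: [-1.0, 2.5, 0.6]
finger_gap: 0.0004
grasp_force: 1.3
```

>>> send_rows --motion '[[[0, -0.01, 0], [0, 0, 0], 0], [[0, 0, 0], [0, 0, 0], 0]]'

```text
time_s: 11.5
tool_pos: [0.5024, -0.0287, 0.0355]
tcp_rot: [-0.048, 0.999, 0.0, -0.0]
wrist_force: [-0.9, 3.6, 2.0]
finger_gap: 0.0004
grasp_force: 2.1
```

>>> send_rows --motion '[[[0, -0.01, 0], [0, 0, 0], 0], [[0, 0, 0], [0, 0, 0], 0]]'

```text
time_s: 11.7
tool_pos: [0.5024, -0.0288, 0.0355]
tcp_rot: [-0.048, 0.999, 0.0, -0.0]
wrist_force: [-2.8, 6.0, 2.1]
finger_gap: 0.0003
grasp_force: 3.5
```

>>> send_rows --motion '[[[0, -0.01, 0], [0, 0, 0], 0], [[0, 0, 0], [0, 0, 0], 0]]'

```text
time_s: 11.9
tool_pos: [0.5024, -0.0289, 0.0355]
tcp_rot: [-0.048, 0.999, 0.001, -0.0]
wrist_force: [-2.5, 9.9, 2.0]
finger_gap: 0.0006
grasp_force: 4.9
```

```bash
python3 look.py t10
```

```text
t 11.9 drill xy mm [-63.32738094  80.08391226] z 0.03546572085644413 tooly vs drilly deg 0.059204626505937816 zax [-0.     0.001 -1.   ] F drill [-1.5 10.1] 2.0 gap 0.0006150784812574411
green drill centre -16.993350982666016 -0.20151901245117188 size 127.80426025390625 102.2972412109375 ang 0.13273155689239502 min [-80.82735236 -51.39933763] max [46.81488864 51.06100763]
```

The force rose to 10 N with no further motion, so the guides are snug. The pad centre reads y of about 0 at 0.1°. I retract and go behind the pad for a gentle seating nudge.

>>> send_rows --motion '[[[0, 0.1, 0], [0, 0, 0], 0], [[0, 0.6, 0], [0, 0, 0], 0], [[0, 0, -0.8], [0, 0, 0], 0], [[0, 0, -0.8], [0, 0, 0], 0], [[0.5, -0.7, 0], [0, 0, 0], 0], [[0.5, -0.8, 0], [0, 0, 0], 0], [[0.36, -0.8, 0], [0, 0, 0], 0], [[0, 0, 0], [0, 0, 0], 0], [[0, 0, 0.6], [0, 0, 0], 0], [[0, 0, 0.6], [0, 0, 0], 0], [[0, 0, 0.58], [0, 0, 0], 0], [[0, 0, 0], [0, 0, 0], 0]]'

```text
time_s: 13.15
tool_pos: [0.4414, -0.1162, 0.0243]
tcp_rot: [-0.048, 0.999, -0.0, -0.002]
wrist_force: [-0.3, -0.5, 0.1]
finger_gap: 0.0003
grasp_force: 0.0
```

```bash
python3 wl.py w11;python3 -c "
import cv2;i=cv2.imread('pics/w11.png');print(i.shape)"
```

```text
t 13.15 drill xy mm [-132.36063615   -1.01583206] z 0.024299176882742607 tooly vs drilly deg -0.011176239072279492 zax [-0.003 -0.001 -1.   ] F drill [-0.4 -0.5] 0.1 gap 0.0002675095590816921
(480, 640, 3)
```

View pics/w11.png

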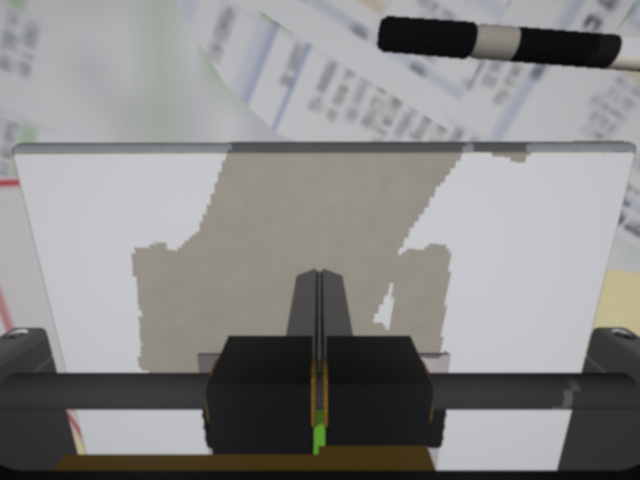

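The fingers are centred behind the pad, and the guides' near ends show symmetrically at columns 205 and 440. Now the gentle nudge.

>>> send_rows --motion '[[[-0.2, 0, -0.03], [0, 0, 0], 0], [[-0.2, 0, 0], [0, 0, 0], 0], [[-0.16, 0, 0], [0, 0, 0], 0], [[-0.06, 0, 0], [0, 0, 0], 0], [[-0.06, 0, 0], [0, 0, 0], 0], [[-0.06, 0, 0], [0, 0, 0], 0], [[0, 0, 0], [0, 0, 0], 0]]'

```text
time_s: 13.9
tool_pos: [0.4795, -0.1124, 0.028]
tcp_rot: [-0.048, 0.999, -0.0, -0.0]
wrist_force: [-0.3, 0.4, -0.5]
finger_gap: 0.0004
grasp_force: 0.0
```

>>> send_rows --motion '[[[-0.03, 0, 0], [0, 0, 0], 0], [[-0.02, 0, 0], [0, 0, 0], 0], [[0, 0, 0], [0, 0, 0], 0]]'

```text
time_s: 14.2
tool_pos: [0.4818, -0.1122, 0.028]
tcp_rot: [-0.048, 0.999, -0.0, -0.0]
wrist_force: [-0.2, -0.7, 0.4]
finger_gap: 0.0007
grasp_force: 0.0
```

```bash
python3 -c "
from cell import arm
from h import *
rep(arm.state())"
```

```text
t 14.2 drill xy mm [-91.76411061  -0.95091532] z 0.02797696044490411 tooly vs drilly deg 0.011310598904563714 zax [-0. -0. -1.] F drill [-0.3 -0.7] 0.4 gap 0.0007211995857030987
```

>>> send_rows --motion '[[[-0.01, 0, 0], [0, 0, 0], 0], [[0, 0, 0], [0, 0, 0], 0]]'

```text
time_s: 14.4
tool_pos: [0.4819, -0.1122, 0.0279]
tcp_rot: [-0.048, 0.999, 0.0, -0.0]
wrist_force: [-2.8, 0.3, 1.1]
finger_gap: 0.0009
grasp_force: 1.4
```

>>> send_rows --motion '[[[-0.01, 0, 0], [0, 0, 0], 0], [[0, 0, 0], [0, 0, 0], 0]]'

```text
time_s: 14.6
tool_pos: [0.482, -0.1122, 0.0279]
tcp_rot: [-0.048, 0.999, 0.0, -0.001]
wrist_force: [-6.0, -0.6, 3.9]
finger_gap: 0.0006
grasp_force: 3.0
```

>>> send_rows --motion '[[[-0.01, 0, 0], [0, 0, 0], 0], [[0, 0, 0], [0, 0, 0], 0]]'

```text
time_s: 14.8
tool_pos: [0.4821, -0.1122, 0.0278]
tcp_rot: [-0.048, 0.999, 0.0, -0.001]
wrist_force: [-8.3, -0.0, 5.1]
finger_gap: 0.0006
grasp_force: 4.3
```

It stops firmly at 8 N, at the same place as the first fence contact, so the pad is seated. I retract and check.

>>> send_rows --motion '[[[0.1, 0, 0], [0, 0, 0], 0], [[0.5, 0, 0], [0, 0, 0], 0], [[0.8, 0, 0], [0, 0, 0], 0], [[0, 0, -0.8], [0, 0, 0], 0], [[0, 0, -0.8], [0, 0, 0], 0], [[0, 0, -0.8], [0, 0, 0], 0], [[0, 0.8, -0.3], [0, 0, 0], 0], [[0, 0.9, 0], [0, 0, 0], 0], [[0, 0.9, 0], [0, 0, 0], 0], [[0, 0.9, 0], [0, 0, 0], 0], [[0, 0.9, 0], [0, 0, 0], 0], [[0, 0.8, 0], [0, 0, 0], 0], [[0, 0, 0], [0, 0, 0], 0]]'

```text
time_s: 16.1
tool_pos: [0.3881, 0.1445, 0.1631]
tcp_rot: [-0.051, 0.999, 0.001, 0.0]
wrist_force: [0.2, -0.1, -0.1]
finger_gap: 0.0004
grasp_force: 0.0
```

```bash
python3 look.py t12
```

```text
t 16.1 drill xy mm [-160.52931319  263.53820611] z 0.16310583614206078 tooly vs drilly deg 0.3626886192481022 zax [ 0.001  0.001 -1.   ] F drill [ 0.2 -0.2] -0.1 gap 0.00036206972892951947
green drill centre -16.837757110595703 0.41802978515625 size 127.99655151367188 103.53561401367188 ang 0.13273155689239502 min [-80.88133862 -51.39933763] max [47.10901443 52.27059829]
```

View pics/t12.png

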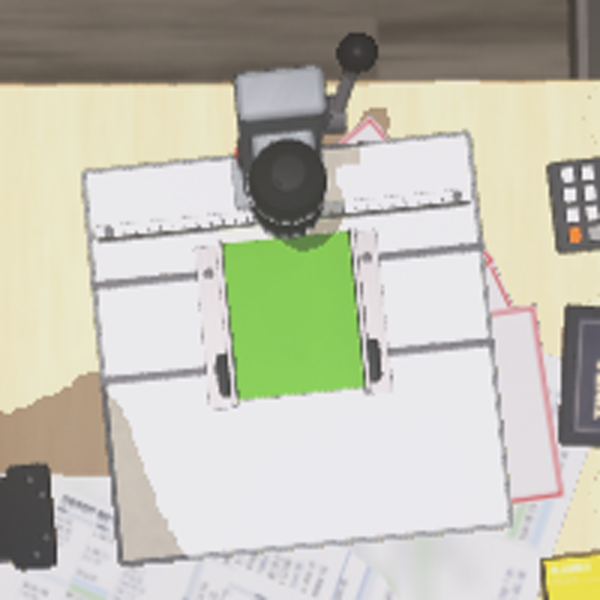

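The pad sits square between both guides: green edges at crop x 222 to 365, with the guides touching both sides and the far end up at the fence. I hand it in.

```bash
python3 -c "
from cell import arm
print(arm.job_done())"
```

```text
the job is handed in; nothing more can be done
None
```

I handed the job in with the green pad seated against the fence, square to it and centred to within about 1 mm by my camera measurement, with both guides snug against its sides; the hand-in call returned no verdict.

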